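Pack the engraver's ball vise

TASK

Push the small ball vise along its curved track up to the red stop, lift it out through the exit gap there, and stand it gently on the cork mat and let go of it, because it needs a new grip. Then take it again by the two ends of its blue head and stand it gently, fully down, in the empty bay of the plywood caddy, with its head lengthways between the two partitions and square with them, wholly inside the bay. Keep it upright and leave the tape roll, the screwdriver and the jar alone.

Things in the scene. Friction and masses are not known exactly. Their poses are not given: they have to be found in the camera images.
- ball_vise: Engraver's ball vise, upright, 88 mm tall, 0.35 to 0.7 kg: steel ball 60 mm across (centre 15 mm up) with flat foot 52 mm across, neck 26 mm across, oblong blue head 58 mm long (x), 40 wide (y), from 50 to 88 mm up, black line across its top, a brass screw near each end. Origin: centre of the foot's underside; z up. Starts in the track's straight part, head along the track, which runs towards -y.
- track: Fixed track on a slick white plastic board 6 mm thick, 250 x 345 mm, on which the vise stands. Two lips (34 mm slot, top at 55 mm) hold the ball down; the head stands above, guided by steel rods (tops at 63 mm, 54 mm apart): push it above the rods. Centre line in this frame, mm: straight on x = 70 from y = 139 to 0 (vise starts at y 30 to 100), then the bend, then straight to the exit.
- bend (a point): Centre of the track's bend, 6 mm above the table, axes as the track's, at (-50, 0) mm in its frame. The centre line has radius 120 mm about it and turns 75 degrees, from (120, 0) to (31, -116) mm from this point; then it runs straight for 60 mm along (-0.966, -0.259) to the exit. The vise slides easily (about 1 N, friction 0.12) and stays where it is left.
- exit (a point): Point on the board's top (6 mm above the table) under the vise's centre when its ball touches the red stop. Axes as the track's. Lips and rods end 40 mm before it; low fences (24 mm above the table, 78 mm apart) stand either side. Only here can the vise be lifted out, straight up, gripped across the head's 40 mm width.
- stop (a point): Top middle of the near face of the red stop, an upright plate 50 mm wide, 6 mm thick, 94 mm above the table at the top, 30 mm beyond the exit point along the track. No finger fits between it and the head of a vise standing at the exit.
- mat: Fixed square cork mat 130 x 130 mm, 4 mm thick. Origin: centre of its underside, on the table.
- bay (a point): Centre of the floor, 8 mm above the table, of the empty bay of the fixed caddy. The bay is open on top and at both ends, 160 mm long (x), 72 mm wide (y), between partitions 10 mm thick with tops 105 mm above the table: too narrow for fingers beside the head's width. On the -y side a second bay, 90 mm wide, holds three upright file handles, tops at 108 mm.
- tape: Bystander: roll of paper tape lying flat, 104 mm outside diameter, 45 mm tall. Origin: centre of its underside.
- screwdriver: Bystander: orange screwdriver lying flat, handle to its -x.
- jar: Bystander: closed jar 70 mm in diameter, 90 mm tall. Origin: centre of its underside.
Not all that is in view belongs to the job. Of the things that look like the ball_vise, the middle-sized one is meant.

How it is judged:
By the outcome, as a careful person would: the job done as asked, in the order asked, and still so for the second after the job is handed in, with the robot touching nothing.
It also fails if it takes over 69 s, if anything falls off the work surface, if the arm or the gripper's body presses on something with over 40 N, if the wrist force passes 120 N, or if a joint passes its speed limit or range.

ROBOT

A 6-joint arm with a two-finger parallel gripper is mounted at the origin on the work surface. World frame = base frame: x ahead of the robot, y to its left, z up, the work surface at z = 0. Lengths are in mm, angles in rad, forces in N, time in s.
With the tool pointing down it reaches from about 300 to 1000 mm from the base axis. Payload 5.1 kg.
Tool frame: the origin (TCP) lies at the very end of the fingers, on their centre line; the grasp point (between the pads) lies 19 mm behind it; z points along the fingers, y is the line along which they close (so a half turn about z gives the same grasp; the last joint's range is limited). The gripper opens to 95 mm and grips with 3 to 60 N. Pads are 20 mm wide; open, the fingers measure 119 mm over their backs; the gripper's body (75 mm by 180 mm) begins 59 mm behind the grasp point.
Start: joints at [-1.363, 0.124, 1.65, -0, 1.367, -0.083], TCP at [186.335, -622.707, 193.456] pointing down, gripper open.
Joint ranges: [-2.61, 2.61], [-1.02, 2.33], [0.03, 2.71], [-1.35, 4.49], [0.32, 2.68], [-2.91, 2.91]. Speed limits (rad/s): [2.57, 2.57, 3.14, 3.14, 3.14, 3.14].

INTERFACE

Orientations are given as a rotation vector (axis times angle).
In Python, from plant import bot, solver, camera, sign_off, monitor gives the robot as it stands. The module is installed in compiled form; this text tells all that it offers. Calls block until the motion is done:
- bot.move_ptp(position, orientation): joint-space move of the TCP to a pose.
- bot.line_to(position, orientation=None, rate=150, until_force=None): straight line of the TCP; orientation=None keeps the orientation; rate is the mean speed in mm/s. With until_force (N) it stops when the force on the tool has changed by that much, and returns True; else False.
- bot.move_joints(angles): joint-space move.
- bot.grip(opening, f_grip=None): finger opening in mm; f_grip is the grip in N (None keeps the last); returns when the fingers have stopped.
- bot.pause(seconds).
- solver.ik(position, orientation): joint angles nearest the present ones, or None.
- camera(name): name is "scene" or "top"; returns a dict with "frame" (384x512x3 uint8, blue, green, red), "fx", "fy", "cx", "cy" (pixels), "world_from_camera" (4x4, takes a point from camera to world coordinates). Camera axes: x right, y down, z forward; pixel columns grow to the right and rows downward; lengths in mm; the calibration is good to about 2 mm. A picture is of the moment at which its call begins. There is no depth.
A pose or a line that the arm cannot do raises bot.IKError and nothing moves.
- sign_off(): hands the job in; it is judged then, once.
Readings, each from a call of its own:
- monitor.current_clock(): time.
- monitor.current_qpos(): joint angles.
- monitor.current_qd(): joint speeds.
- monitor.current_joint_efforts(): joint torques, N m.
- monitor.current_ee_pos(): TCP position.
- monitor.current_tcp_rot(): TCP orientation.
- monitor.current_force(): force on the tool from outside, world axes, zero at the start.
- monitor.current_wrist_torque(): the same for the moment, N m.
- monitor.current_opening(): finger opening in mm.
- monitor.current_gripper_force(): force on a finger pad.
Only numpy, scipy, OpenCV 4.12 (cv2) and the standard library are available. Lean on these libraries where they do the work, as an engineer would, in place of code of your own. Each camera call takes 0.05 s, during which the arm holds its last target. There are 200 camera calls.

## Working session

There is one attempt and no reset: what is moved stays moved. The work goes in short steps, each a Python script; the robot and the scene stay as the last script left them, time stands still between calls to the robot, and variables do not carry over. Pictures are saved under pics/ and viewed, at most 10 in all, crops included, and the job is handed in when it is done.

```bash
mkdir -p pics; cat > h.py <<'E'
import numpy as np, cv2
from plant import bot, solver, camera, sign_off, monitor
from scipy.spatial.transform import Rotation as R
def snap(n,out):
    c=camera(n); cv2.imwrite(f'pics/{out}.png',c['frame']); np.savez(f'pics/{out}.npz',**{k:c[k] for k in c}); return c
def ray(c,u,v):
    T=np.array(c['world_from_camera']); d=T[:3,:3]@np.array([(u-c['cx'])/c['fx'],(v-c['cy'])/c['fy'],1.]); return T[:3,3],d
def onz(c,u,v,z):
    o,d=ray(c,u,v); return o+d*(z-o[2])/d[2]
def tri(c1,p1,c2,p2):
    (o1,d1),(o2,d2)=ray(c1,*p1),ray(c2,*p2)
    s=np.linalg.lstsq(np.c_[d1,-d2],o2-o1,rcond=None)[0]
    a,b=o1+s[0]*d1,o2+s[1]*d2; return (a+b)/2,np.linalg.norm(a-b)
def proj(c,p):
    T=np.linalg.inv(np.array(c['world_from_camera'])); q=T[:3,:3]@np.array(p)+T[:3,3]
    return c['fx']*q[0]/q[2]+c['cx'],c['fy']*q[1]/q[2]+c['cy']
E
python3 - <<'E'
from h import *
for n in('scene','top'):
    c=snap(n,n+'0'); print(n,c['fx'],c['cx'],c['cy'],np.round(c['world_from_camera'],3).tolist())
a=[cv2.resize(cv2.imread(f'pics/{n}0.png'),(800,600),interpolation=cv2.INTER_CUBIC) for n in('scene','top')]
for n,i in zip(('scene','top'),a): cv2.imwrite(f'pics/{n}0b.png',i)
print(monitor.current_tcp_rot(),monitor.current_clock())
E
```

```text
scene 397.3462875536201 248.54682466838224 186.3383221798345 [[0.086, 0.806, -0.586, 1292.832], [0.996, -0.061, 0.061, -53.628], [0.013, -0.589, -0.808, 1060.863], [0.0, 0.0, 0.0, 1.0]]
top 385.93095666270085 253.6838286592934 193.63170786941615 [[0.009, -0.993, 0.117, 431.399], [-1.0, -0.007, 0.019, 22.5], [-0.018, -0.117, -0.993, 1388.263], [0.0, 0.0, 0.0, 1.0]]
[-3.10657411e+00 -4.54920605e-01  1.64181763e-04] 0.1
```

View pics/scene0b.png

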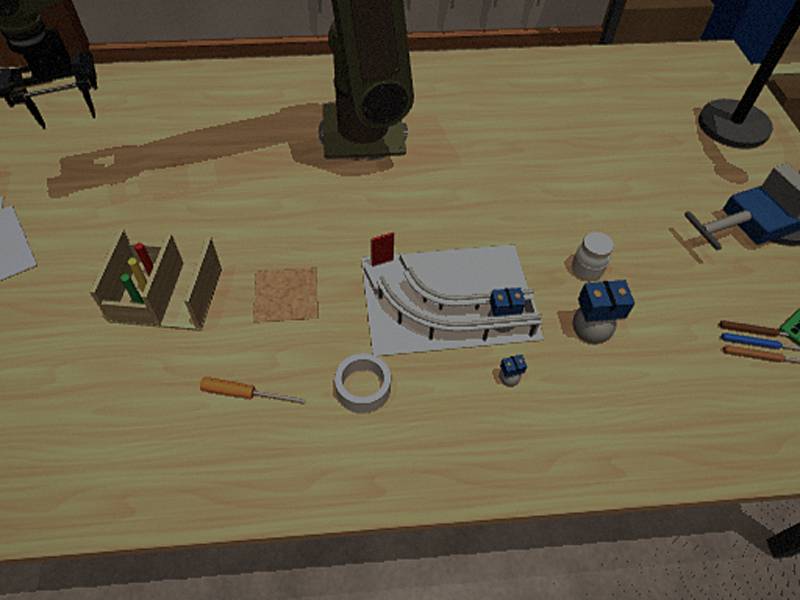

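View pics/top0b.png

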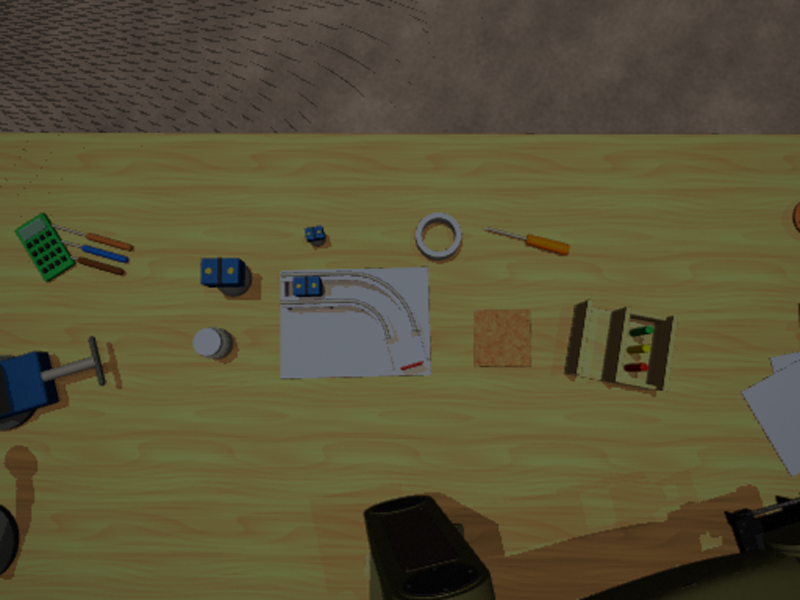

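Candidates that look like the vise (scene px / top px in the 800-wide pictures): the big one at (605,305)/(222,272), the small one at (512,367)/(315,233), and the one in the track at (508,300)/(307,286). The one in the track is the middle-sized one. I'll check it up close.

```bash
python3 - <<'E'
from h import *
t=cv2.imread('pics/top0.png');s=cv2.imread('pics/scene0.png')
def crop(i,x0,y0,w,h,W,H): 
    i=cv2.convertScaleAbs(i[y0:y0+h,x0:x0+w],alpha=1.5); return cv2.resize(i,(W,H),interpolation=cv2.INTER_CUBIC)
cv2.imwrite('pics/c1.png',crop(t,176,168,100,75,800,600))
cv2.imwrite('pics/c2.png',crop(s,228,145,120,90,800,600))
cv2.imwrite('pics/c3.png',np.vstack([crop(t,300,188,133,62,798,372)[:, :],np.hstack([np.zeros((225,258,3),np.uint8),crop(s,58,143,90,75,270*1,225),np.zeros((225,270,3),np.uint8)])]))
cv2.imwrite('pics/c3.png',np.hstack([crop(t,358,185,80,80,400,400),crop(s,58,143,80,80,400,400)]))
E
```

```text
(no output)
```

View pics/c1.png

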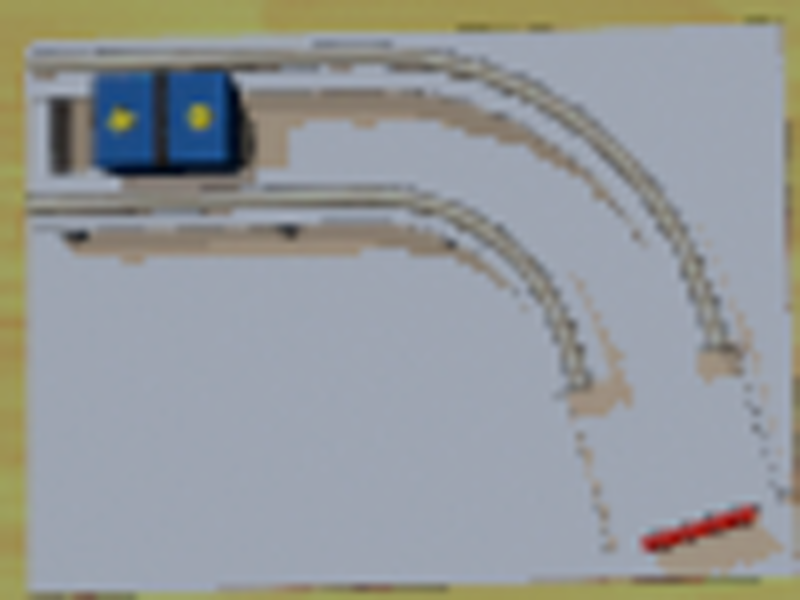

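View pics/c2.png

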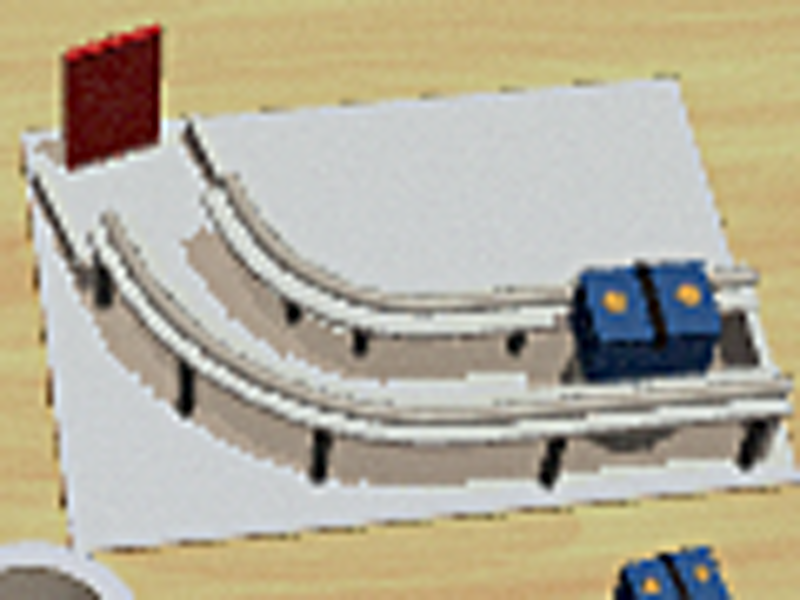

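View pics/c3.png

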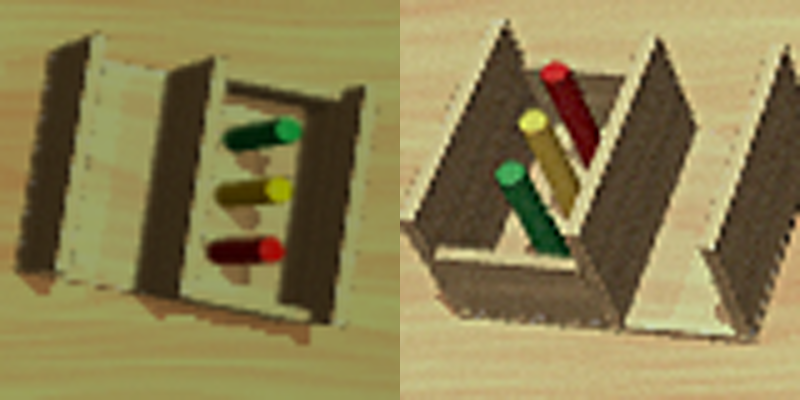

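c1 and c2 confirm it. The middle-sized vise is in the track, with its screws at crop (121,120) and (199,117) in the top view and (615,300) and (690,293) in the scene view. The red stop is at (643–757, ~527) top and (67–160, ~45) scene. c3 shows the empty bay to the left (+y) of the file bay, with the partition tops visible. Next I fit the poses.

```bash
cat > fit.py <<'E'
from h import *
from scipy.optimize import least_squares
T,S=np.load('pics/top0.npz'),np.load('pics/scene0.npz')
def un(p,o,s): return ((p[0]+.5)/s-.5+o[0],(p[1]+.5)/s-.5+o[1])
t8=lambda *p:un(p,(176,168),8); s6=lambda *p:un(p,(228,145),20/3)
t5=lambda *p:un(p,(358,185),5); s5=lambda x,y:un((x-400,y),(58,143),5)
t8b=lambda *p:un(p,(0,0),1.5625)
def fit(obs,x0,zfree=True):
    def f(p):
        M=R.from_euler('z',p[2]).as_matrix(); r=[]
        for c,px,m in obs: r+=list(np.subtract(proj(c,M@np.array(m,float)+[p[0],p[1],p[3] if zfree else 0]),px))
        return r
    q=least_squares(f,x0,loss='soft_l1'); return q.x,np.array(f(q.x)).reshape(-1,2)
ex=np.array([-50+31-.966*60,-116-.259*60]); st=ex+30*np.array([-.966,-.259]); pe=np.array([.259,-.966])
sa,sb=st+25*pe,st-25*pe   # sa: -y side (right in top)
track=[(T,t8(28,45),(125,172.5,6)),(T,t8(782,25),(125,-172.5,6)),(T,t8(28,592),(-125,172.5,6)),(T,t8(797,575),(-125,-172.5,6)),
 (S,s6(22,133),(-125,-172.5,6)),(S,s6(678,77),(-125,172.5,6)),(S,s6(75,552),(125,-172.5,6)),(S,s6(803,487),(125,172.5,6)),
 (T,t8(755,509),(*sa,94)),(T,t8(642,541),(*sb,94)),(S,s6(66,57),(*sa,94)),(S,s6(160,33),(*sb,94))]
caddy=[(T,t5(99,37),(80,41,105)),(T,t5(58,275),(-80,41,105)),(T,t5(218,58),(80,-41,105)),(T,t5(184,297),(-80,-41,105)),
 (S,s5(785,46),(-80,41,105)),(S,s5(709,250),(80,41,105)),(S,s5(655,38),(-80,-41,105)),(S,s5(574,236),(80,-41,105))]
mat=[(T,t8b(475,310),(65,65,4)),(T,t8b(531,309),(65,-65,4)),(T,t8b(475,366),(-65,65,4)),(T,t8b(531,366),(-65,-65,4)),
 (S,t8b(255,269),(-65,-65,4)),(S,t8b(317,267),(-65,65,4)),(S,t8b(253,321),(65,-65,4)),(S,t8b(318,320),(65,65,4))]
E
python3 - <<'E'
from fit import *
np.set_printoptions(precision=3,suppress=True)
for n,o in(('track',track),('caddy',caddy),('mat',mat)):
    p,r=fit(o,[560,0 if n=='track' else -250,0,0]); print(n,p); print(r.round(1).tolist())
for a,b in((t8(121,120),s6(690,293)),(t8(199,117),s6(615,300))): print('screw',tri(T,a,S,b))
for a,b in((t8(755,509),s6(66,57)),(t8(642,541),s6(160,33)),(t5(99,37),s5(709,250)),(t5(184,297),s5(655,38))): print(tri(T,a,S,b))
E
```

```text
track [549.986 151.636   0.029  -2.664]
[[-1.4, -0.6], [-1.1, -0.3], [-1.7, -0.0], [-1.2, 0.2], [0.4, 0.2], [0.4, 0.7], [-0.2, 0.4], [0.3, -0.0], [2.0, 0.8], [1.8, 1.0], [-3.2, 0.2], [-2.9, -0.4]]
caddy [ 505.049 -387.96    -0.181   -3.197]
[[-1.1, -0.0], [-0.4, -0.2], [-0.4, 0.4], [-0.8, 0.1], [-1.1, -0.1], [-0.3, 0.0], [-0.4, -0.6], [-0.6, 0.5]]
mat [ 515.893 -191.053   -0.003    2.321]
[[-1.3, -0.7], [-0.9, 0.3], [-1.3, -0.2], [-0.4, 0.3], [-0.3, 1.0], [-1.1, 0.1], [-0.8, -0.0], [-1.2, -1.9]]
screw (array([620.168, 263.748,  96.473]), np.float64(4.3771163509178495))
screw (array([621.494, 229.911,  96.565]), np.float64(3.01228138438301))
(array([458.022,  -6.095,  94.753]), np.float64(3.5177611826134014))
(array([444.369,  40.729,  92.705]), np.float64(3.134867345402727))
(array([ 590.917, -363.305,  102.19 ]), np.float64(4.434520772556194))
(array([ 419.293, -415.148,   99.661]), np.float64(3.7370023163393573))
```

```bash
cat >> fit.py <<'E'
e0=ex+40*np.array([.966,.259])
tr2=[(T,t8(651,367),(*e0,63)),(S,s6(170,197),(*e0,63)),(T,t8(30,132),(70,139,63))]
def fittrack():
    def f(p,full=False):
        M=R.from_euler('z',p[2]).as_matrix(); r=[]
        for i,(c,px,m) in enumerate(track+tr2):
            m=np.array(m,float)
            if i<8: m[:2]+=p[3:5]
            b=p[5:7] if c is T else p[7:9]
            r+=list(np.subtract(proj(c,M@m+[p[0],p[1],0]),px)-b)
        r=np.array(r)
        return r.reshape(-1,2) if full else np.r_[r,np.array(p[5:9])*1.0]
    q=least_squares(f,[550,150,.03,0,0,0,0,0,0],loss='soft_l1'); return q.x,f(q.x,True)
E
python3 - <<'E'
from fit import *
np.set_printoptions(precision=3,suppress=True)
p,r=fittrack();print(p);print(r.round(1).tolist())
M=R.from_euler('z',p[2]).as_matrix()[:2,:2]
print('exit',M@ex+p[:2],'stop',M@st+p[:2])
for v in([620.2,263.7],[621.5,229.9]): print('screw in track',M.T@(np.array(v)-p[:2]))
E
```

```text
[553.512 160.917   0.032  -4.108 -12.016  -0.481  -0.167  -0.426  -0.115]
[[-0.5, -0.4], [0.0, -0.4], [-0.4, 0.4], [0.2, 0.2], [-0.1, -0.0], [-0.0, 0.2], [-0.6, 0.3], [0.1, -0.5], [-0.2, -0.3], [-0.4, -0.0], [0.0, 0.6], [0.4, -0.1], [-0.2, 0.1], [-0.3, -0.6], [2.0, 0.2]]
exit [480.855  26.952] stop [452.141  18.247]
screw in track [ 69.983 100.569]
screw in track [70.187 66.744]
```

```bash
cat >> h.py <<'E'
TP=np.array([553.5,160.9]);TY=.032
M2=R.from_euler('z',TY).as_matrix()[:2,:2]
def w(x,y): return M2@np.array([x,y])+TP
def ori(yaw): return (R.from_euler('z',yaw)*R.from_euler('x',np.pi)).as_rotvec()
EX=w(-77,-131.5); EY=np.radians(-165)+TY
def path(s): # s from straight y=139 downward; returns vise centre, heading (world)
    L=139; A=120*np.radians(75)
    if s<L: return w(70,139-s),-np.pi/2+TY
    if s<L+A:
        a=-(s-L)/120; return w(-50+120*np.cos(a),120*np.sin(a)),a-np.pi/2+TY
    d=s-L-A; a=-np.radians(75); return w(-50+120*np.cos(a)-.966*d,120*np.sin(a)-.259*d),a-np.pi/2+TY
SEND=139+120*np.radians(75)+60
def pusher(s,off):
    c,h=path(s); return c-off*np.array([np.cos(h),np.sin(h)]),h
E
python3 - <<'E'
from h import *; import fit
np.set_printoptions(precision=2,suppress=True)
print(path(SEND),EX,EY)
for n,o in(('caddy',fit.caddy),('mat',fit.mat)):
    p,r=fit.fit(o,[560,-250,0,0],False); print(n,p[:3])
    if n=='caddy': bay=p
for f in(0,np.pi):
    for s in(55,139,220,SEND):
        p,h=pusher(s,39); print(f,s,p,solver.ik([*p,69],ori(h+f)))
    for y in(-np.pi/2,np.pi/2): print('bay',solver.ik([*bay[:2],70],ori(bay[2]+f+y)))
print(monitor.current_force())
E
```

```text
(array([480.84,  27.06]), np.float64(-2.847793265790644)) [480.75  27.  ] -2.8477932657906435
caddy [ 505.91 -387.05   -0.18]
mat [ 515.37 -191.37   -0.  ]
0 55 [619.53 286.08] [ 0.35  0.29  1.67  0.    1.18 -2.82]
0 139 [622.22 202.12] None
0 220 [622.95 118.56] [ 0.1   0.19  1.79  0.    1.16 -2.4 ]
0 356.0796326794897 [518.17  38.35] [-0.03 -0.05  2.05  0.    1.14 -1.89]
bay [-0.74  0.2   1.78 -0.    1.16  2.59]
bay [-0.74  0.2   1.78  0.    1.16 -0.56]
3.141592653589793 55 [619.53 286.08] [ 0.35  0.29  1.67 -0.    1.18  0.32]
3.141592653589793 139 [622.22 202.12] [ 0.23  0.24  1.74 -0.    1.17  0.2 ]
3.141592653589793 220 [622.95 118.56] [ 0.1   0.19  1.79 -0.    1.16  0.75]
3.141592653589793 356.0796326794897 [518.17  38.35] [-0.03 -0.05  2.05  0.    1.14  1.25]
bay [-0.74  0.2   1.78  0.    1.16 -0.56]
bay [-0.74  0.2   1.78  0.    1.16  2.59]
[-0.23  0.36  0.02]
```

```bash
cat > push.py <<'E'
from h import *
s0=55.3; F=np.pi
bot.grip(18,20)
p,h=pusher(s0,56); bot.move_ptp([*p,170],ori(h+F)); bot.line_to([*p,69],rate=120)
print('down',monitor.current_clock(),monitor.current_force())
p,h=pusher(s0,36); print(bot.line_to([*p,69],rate=30,until_force=1.5),monitor.current_ee_pos(),p,monitor.current_force())
for s in [100,139]+list(np.arange(139,296.1,15.7)[1:])+[330]:
    p,h=pusher(s,39); hit=bot.line_to([*p,69],ori(h+F),rate=50,until_force=15)
    if hit: print('blocked',s,monitor.current_force(),monitor.current_ee_pos()); break
print(monitor.current_clock(),monitor.current_force(),monitor.current_ee_pos())
snap('top','p1');snap('scene','p1s')
a=cv2.resize(cv2.imread('pics/p1.png')[160:250,170:290],(400,300),interpolation=cv2.INTER_CUBIC)
b=cv2.resize(cv2.imread('pics/p1s.png')[135:240,220:360],(400,300),interpolation=cv2.INTER_CUBIC)
cv2.imwrite('pics/p1b.png',np.hstack([a,b]))
E
python3 push.py
```

```text
down 5.9583 [-0.00577492 -0.97467467  0.2239319 ]
False [619.76659935 282.78612106  69.0903767 ] [619.63441675 282.77833656] [-0.64876483  0.01384723  0.10554405]
14.3583 [ 0.40500438 -0.65356687  0.08172667] [542.50517494  45.79054624  68.64139137]
```

View pics/p1b.png

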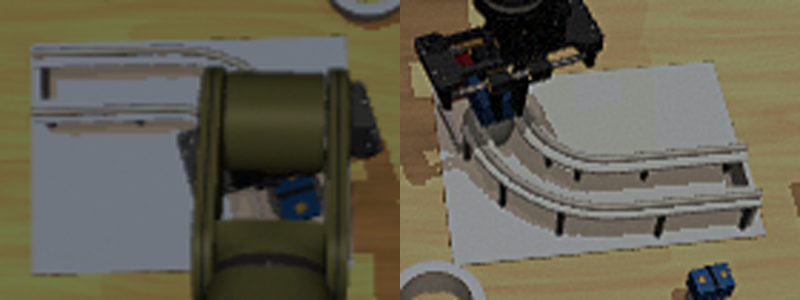

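The vise has come round the bend and sits ahead of the fingers: top crop (298,200), scene crop (492,115). Next I push it gently to the stop.

```bash
cat > push2.py <<'E'
from h import *
F=np.pi
p,h=pusher(SEND+12,39); print(bot.line_to([*p,69],ori(h+F),rate=25,until_force=3.5))
e=np.array(monitor.current_ee_pos()); d=np.array([np.cos(h),np.sin(h)])
print('tcp to EX along track',(EX-e[:2])@d, monitor.current_force(),monitor.current_clock())
p=e[:2]-20*d; bot.line_to([*p,69],rate=100); bot.line_to([*p,175],rate=200)
bot.move_ptp([500,260,200],ori(h+F))
print(monitor.current_clock())
snap('top','p2');snap('scene','p2s')
a=cv2.resize(cv2.imread('pics/p2.png')[195:255,225:285],(400,400),interpolation=cv2.INTER_CUBIC)
b=cv2.resize(cv2.imread('pics/p2s.png')[140:200,225:285],(400,400),interpolation=cv2.INTER_CUBIC)
cv2.imwrite('pics/p2b.png',cv2.convertScaleAbs(np.hstack([a,b]),alpha=1.4))
E
python3 push2.py
```

```text
True
tcp to EX along track 39.11234959893788 [2.57711863 0.77387292 0.49936379] 15.4833
17.4
```

View pics/p2b.png

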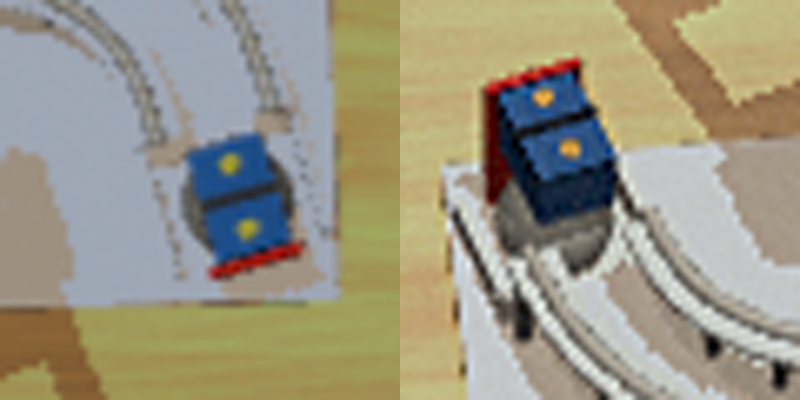

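It stands square at the stop, with its screws at top crop (229,163) and (247,229) and scene crop (543,97) and (569,149). Next: measure, grip, lift and set it on the mat.

```bash
cat > lift.py <<'E'
from h import *; from fit import un
T,S=np.load('pics/p2.npz'),np.load('pics/p2s.npz'); k=400/60
pts=[tri(T,un(a,(225,195),k),S,un(b,(225,140),k)) for a,b in(((229,163),(569-400,149)),((247,229),(543-400,97)))]
m=(pts[0][0]+pts[1][0])/2; print(pts,m,EX,'yaw',np.arctan2(*(pts[0][0]-pts[1][0])[1::-1]),EY+np.pi)
c=EX; assert np.linalg.norm(m[:2]-c)<5 and abs(m[2]-94)<7
y=EY+np.pi
bot.grip(66,30); bot.move_ptp([*c,160],ori(y)); print('f',monitor.current_force())
print(bot.line_to([*c,57],rate=100,until_force=6),monitor.current_ee_pos(),monitor.current_force())
bot.grip(36,30); print('grip',monitor.current_opening(),monitor.current_gripper_force(),monitor.current_force(),monitor.current_clock())
bot.line_to([*c,67],rate=40); print('lift',monitor.current_opening(),monitor.current_force())
bot.line_to([*c,185],rate=150); print(monitor.current_opening(),monitor.current_force(),monitor.current_clock())
E
python3 lift.py
```

```text
[(array([498.19564988,  30.65362524,  95.68650582]), np.float64(2.9893111454129127)), (array([465.24543009,  21.22540014,  95.84148883]), np.float64(2.631218324698572))] [481.72053998  25.93951269  95.76399732] [480.74670251  27.00374276] yaw 0.2786889698483559 0.2937993877991496
f [-0.36774277 -0.85508948 -0.73683562]
False [481.47373795  26.98643155  57.82262758] [-0.42264902 -0.16040023 -0.18743322]
grip 40.16358786541352 29.999623596668243 [-0.01821484 -1.41973632  1.31892959] 21.125
lift 39.45863440566207 [ 1.82155037  0.63048747 -4.8921865 ]
39.256678339764846 [-0.35301187 -0.96440946 -4.88171026] 22.4583
```

```bash
cat > mat.py <<'E'
from h import *
m=[515,-191]; y=-.18
bot.line_to([*m,185],ori(y),rate=180); bot.line_to([*m,64],rate=120)
f0=monitor.current_force(); print(f0,monitor.current_ee_pos())
print(bot.line_to([*m,51],rate=12,until_force=2.5),monitor.current_ee_pos(),monitor.current_force(),monitor.current_opening())
bot.grip(66,30); bot.pause(.2); print(monitor.current_force(),monitor.current_clock())
bot.line_to([*m,165],rate=120); 
snap('scene','m1s')
b=cv2.resize(cv2.imread('pics/m1s.png')[130:230,120:220],(600,600),interpolation=cv2.INTER_CUBIC)
cv2.imwrite('pics/m1b.png',cv2.convertScaleAbs(b,alpha=1.4)); print(monitor.current_clock())
E
python3 mat.py
```

```text
[ 0.3153663   0.08009612 -6.24586739] [ 515.88184293 -191.41635278   65.15622118]
True [ 515.01302848 -190.99658718   55.29256089] [ 0.36353686 -0.51892783  5.54270522] 39.707327741766456
[ 0.5026554  -0.29773411  0.58099674] 26.6
27.7333
```

View pics/m1b.png

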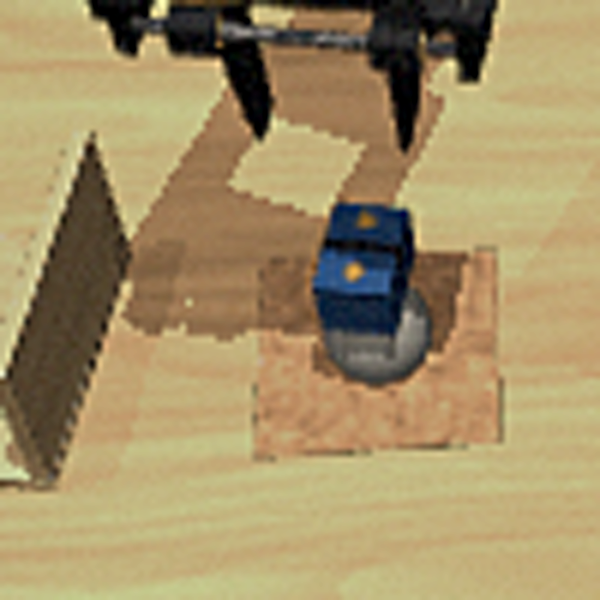

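It stands upright on the mat (screws at (368,218) and (352,270)), inside the mat's edges and released. Next I regrip by the ends and carry it to the bay.

```bash
cat > bay.py <<'E'
from h import *
m=[515,-191]; y=-.18+np.pi/2; b=[505.9,-387.0]
bot.grip(82,30); bot.line_to([*m,165],ori(y),rate=150) if False else bot.move_ptp([*m,165],ori(y))
print(bot.line_to([*m,57],rate=100,until_force=6),monitor.current_ee_pos())
bot.grip(52,30); print('grip',monitor.current_opening(),monitor.current_gripper_force(),monitor.current_force(),monitor.current_clock())
assert 55<monitor.current_opening()<61
bot.line_to([*m,67],rate=40); print(monitor.current_opening(),monitor.current_force())
bot.line_to([*m,195],rate=150); bot.line_to([*b,195],rate=150); bot.pause(.3)
print(monitor.current_opening(),monitor.current_force(),monitor.current_clock())
snap('scene','b1s');snap('top','b1')
a=cv2.resize(cv2.imread('pics/b1.png')[170:270,350:450],(400,400),interpolation=cv2.INTER_CUBIC)
c=cv2.resize(cv2.imread('pics/b1s.png')[110:220,50:160],(400,400),interpolation=cv2.INTER_CUBIC)
cv2.imwrite('pics/b1b.png',cv2.convertScaleAbs(np.hstack([a,c]),alpha=1.4))
E
python3 bay.py
```

```text
False [ 515.67359874 -191.31659836   57.92012237]
grip 57.76224648962086 29.998188614845276 [-0.98209328  0.76423015  3.10822725] 31.4333
57.69565441551158 [-0.02583649  0.20556134 -5.11916562]
57.54990048726921 [-0.34892224  0.12378131 -5.13696912] 34.5917
```

View pics/b1b.png

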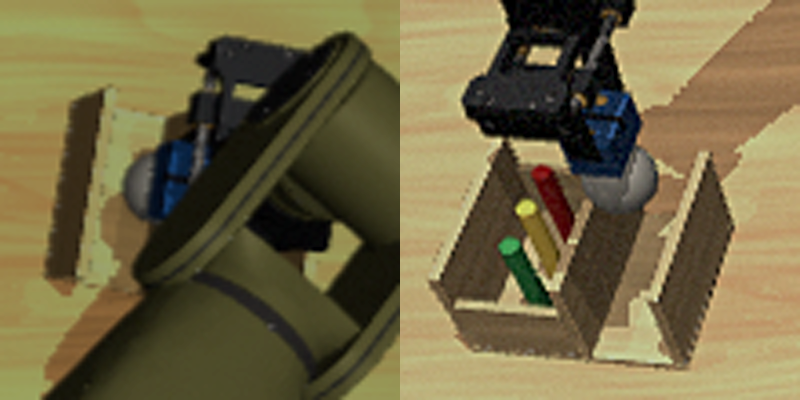

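```bash
cat > place.py <<'E'
from h import *
b=[505.8,-388.0]
bot.line_to([*b,195],rate=60)
for z in(115,70):
    hit=bot.line_to([*b,z],rate=70,until_force=5); print(z,hit,monitor.current_ee_pos(),monitor.current_force())
    if hit: raise SystemExit
print(bot.line_to([*b,57],rate=12,until_force=2.5),monitor.current_ee_pos(),monitor.current_force(),monitor.current_opening())
if abs(monitor.current_ee_pos()[2]-61.5)>2.5: raise SystemExit('height?')
bot.grip(82,30); bot.pause(.2); print(monitor.current_force(),monitor.current_clock())
bot.line_to([*b,185],rate=120); bot.move_ptp([400,-150,300],ori(-.18+np.pi/2))
print(monitor.current_clock()); snap('scene','f1s');snap('top','f1')
a=cv2.resize(cv2.imread('pics/f1.png')[185:265,358:438],(400,400),interpolation=cv2.INTER_CUBIC)
c=cv2.resize(cv2.imread('pics/f1s.png')[143:223,58:138],(400,400),interpolation=cv2.INTER_CUBIC)
cv2.imwrite('pics/f1b.png',cv2.convertScaleAbs(np.hstack([a,c]),alpha=1.4))
E
python3 place.py
```

```text
115 False [ 506.24034594 -388.37208189  115.877232  ] [ 0.09636728  0.1124484  -5.20027758]
70 False [ 506.02408801 -388.20821713   70.19655307] [ 0.40058049 -0.22061533 -5.28348078]
True [ 505.70728948 -387.93646663   61.26304517] [0.48827521 0.80598823 5.75143293] 57.53761961168614
[-0.21349174  1.09302657  0.50334344] 38.6083
40.9167
```

View pics/f1b.png

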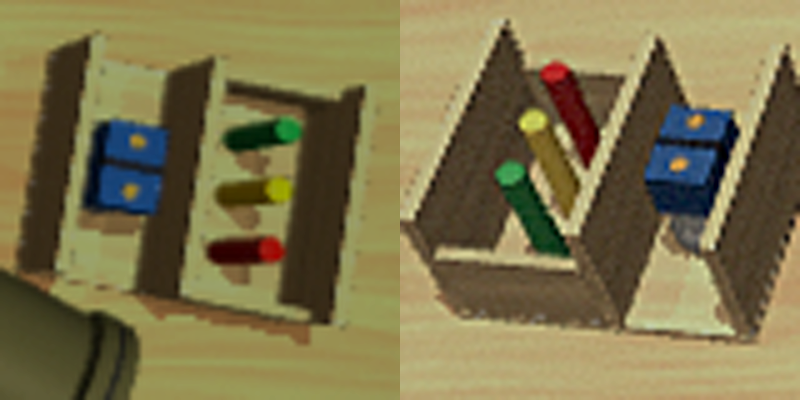

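The vise stands upright in the bay, head lengthways and parallel to the partitions (screws at top crop (137,141) and (130,190)). The robot is clear of everything, so I'm handing it in.

```bash
python3 -c "
from h import *
print(sign_off())"
```

```text
the job is handed in; nothing more can be done
None
```

The job is handed in at about 41 s: the ball vise was pushed to the red stop, lifted out, stood on the mat, regripped by its head's ends and set upright and square in the empty bay, and the arm went nowhere near the tape roll, screwdriver or jar.

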